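Pack the experiment kit in layers

TASK

Pack the purple kit box in layers: first stand the flat wooden case and the round lidded tub on its floor, lid or top side up, then lay the white divider flat over them on the corner posts with its grip up, and last lay the black spectacle case flat on the divider beside the grip. Set everything down gently, do not drop it, let go, and leave the other things on the table where they are.

Things in the scene. Friction and masses are not known exactly. Their poses are not given: they have to be found in the camera images.
- kitbox_floor (a point): Kit box: purple open box, fixed to the table. Point: centre of its inner floor, 5 mm above the table; x along its short side, y along its long side, z up. Inside 150 (x) by 210 (y) mm, walls 5 mm thick, rim 80 mm above the inner floor. In each inner corner a post 20 x 20 mm, 40 mm above the inner floor, carries the divider.
- divider_grip (a point): Divider: loose white plate 138 (x) by 198 (y) by 5 mm, 0.18-0.29 kg; upright grip bar in its middle, 60 (x) by 14 (y) mm, 40 mm above the plate. Point: middle of the grip, 20 mm above the plate's top face, 25 mm above its underside; z out of the plate, grip side. Starts on the sloping rack: z leans 32 degrees to the rack's low side, y level. Fits the box with 6 mm to spare each side.
- rack_mid (a point): Sloping wooden rack, fixed to the table, with a board tilted 32 degrees and a low lip (10 mm) along its bottom edge. Point: middle of the board's top face, 62 mm above the table, where the divider's underside lies at the start. The board rises along the rack's +x; y is level.
- woodcase_mid (a point): Flat wooden case with a brass clasp, 90 (x) by 52 (y) by 36 (z) mm, 0.2 to 0.42 kg, standing loose on the table. Point: its centre, 18 mm above its underside. z up.
- tub_mid (a point): Round white tub with a fixed grey lid, 66 mm across and 36 mm high, 0.12 to 0.26 kg, standing loose on the table, lid up. Point: its centre, 18 mm above its underside. z up.
- speccase_mid (a point): Black spectacle case with rounded ends, 110 (x) by 46 (y) by 38 (z) mm, 0.08 to 0.17 kg, loose on the table. Point: its centre, 19 mm above its underside. z up.
- woodcase: The wooden case, at the centre of its underside; same axes as the point woodcase_mid.
- tub: The tub, at the centre of its underside; same axes as the point tub_mid.
- divider: The divider, at the centre of its underside; same axes as the point divider_grip.
- speccase: The spectacle case, at the centre of its underside; same axes as the point speccase_mid.
- beaker: Bystander, leave it alone: white plastic beaker, 76 mm across and 95 tall, standing. Origin at its underside.
- mould: Bystander, leave it alone: metal half-ball mould, 80 mm across and 40 high, dome up. Origin at its underside.
- washbottle: Bystander, leave it alone: white bottle, 64 mm across and 170 tall, standing. Origin at its underside.
- jar: Bystander, leave it alone: small amber glass jar with a steel lid, 48 mm across and 75 tall, standing. Origin at its underside.
- gluestick: Bystander, leave it alone: grey glue stick, 30 mm across and 80 tall, standing. Origin at its underside.
- spoon: Bystander, leave it alone: steel spoon lying flat. Origin at its underside.

How it is judged:
By the outcome, as a careful person would: the job done as asked, in the order asked, and still so for the second after the job is handed in, with the robot touching nothing.
It also fails if it takes over 72 s, if anything falls off the work surface, if the arm or the gripper's body presses on something with over 40 N, if the wrist force passes 120 N, or if a joint passes its speed limit or range.

ROBOT

A 6-joint arm with a two-finger parallel gripper is mounted at the origin on the work surface. World frame = base frame: x ahead of the robot, y to its left, z up, the work surface at z = 0. Lengths are in m, angles in rad, forces in N, time in s.
With the tool pointing down it reaches from about 0.35 to 0.975 m from the base axis. Payload 4.9 kg.
Tool frame: the origin (TCP) lies on the centre line of the jaws, within the pads' length; the fingertips stand manip.tcp_to_tips ahead of it and the grasp point (between the pads) is the TCP (manip.tcp_to_tips is the distance from the TCP to the fingertips, in m); y points along the fingers, z is the direction in which the jaws open and shut, and the axes are right-handed (so a half turn about y gives the same grasp; the last joint's range is limited). The gripper opens to 85 mm and grips with 20 to 120 N. Pads are 22 mm wide; open, the fingers measure 114 mm over their backs; the gripper's body (76 mm by 85 mm) begins 54 mm behind the grasp point. The pads swing forward as they close: fully open they stand 13 mm farther back than shut.
Start: joints at [1.081, 0.053, 1.613, -0, 1.476, -0.119], TCP at [0.226, 0.583, 0.25] pointing down, gripper open.
Joint ranges: [-3.01, 3.01], [-1.01, 2.22], [0.06, 2.58], [-1.02, 4.17], [0.09, 2.62], [-3.14, 3.14]. Speed limits (rad/s): [2.57, 2.57, 3.14, 3.14, 3.14, 3.14].

INTERFACE

Orientations are given as a unit quaternion [w, x, y, z].
In Python, from plant import manip gives the robot as it stands.
- The arm moves only by the tool apply_moves, never from a script. Its argument "moves" is a list of rows, each a list of 7 numbers: the gripper's target within -1 to 1 (shut at 1, half-way at 0, fully open at -1), then the shift along the tool's x, y, z in mm, then the turn, a rotation vector about the tool's x, y, z in degrees. A call has 1 to 20 rows; each row shifts and turns the commanded pose from where the row before left it, along the tool's axes as they then stand; what a row does not reach is not made up. A row lasts 1/10 s, in which the tool goes at most 50 mm and 8.59 degrees, less where a joint would pass 70% of its speed; a pose out of reach is approached as far as the arm can. A call with a gripper value outside its range is refused whole. The fingers move at their own pace and stop on an object; the grip force is fixed at half the most. Time passes only in rows, so rows that do not move let the fingers close. It gives the time, the measured TCP pose, the force and the opening at its end, in the units of the state.
- manip.state(): the state, without advancing time (a new reading comes with each control period).
- manip.grab_frame(name): name is "side" or "top" or "wrist"; returns the picture (480x640x3 uint8, blue, green, red); there is no depth.
- manip.calibration(name): a dict with "mtx" (3x3 intrinsics, pixels), "T" (4x4, takes a point from camera to world coordinates); the wrist camera has in their place "T_tool_cam" (4x4, takes a point from camera to tool coordinates, whose origin is the TCP and whose axes are the tool frame's). Camera axes: x right, y down, z forward; pixel columns grow to the right and rows downward; lengths in m; the calibration is good to about 2 mm. A picture is of the moment at which its call begins: read the wrist's pose just before it. calibration takes no time and is no camera call.
- manip.job_done(): hands the job in, once; it reports no verdict.
The state is a dict: "time": time; "joint_pos": joint angles; "joint_vel": joint speeds; "joint_efforts": joint torques, N m; "tool_pos": TCP position; "tool_rot": TCP orientation; "contact_force": force on the tool from outside, world axes, zero at the start; "ft_torque": the same for the moment, N m; "gripper_width": opening from 0.0 (shut) to 1.0 (fully open).
Only numpy, scipy, OpenCV 4.12 (cv2) and the standard library are available. Lean on these libraries where they do the work, as an engineer would, in place of code of your own. Each camera call takes 0.05 s, during which the arm holds its last target. There are 200 camera calls.

## Working session

There is one attempt and no reset: what is moved stays moved. The work goes in short steps, Python scripts to look and compute and a tool call to move; the robot and the scene stay as the last step left them, time stands still between calls to the robot, and variables do not carry over. Pictures are saved under pics/ and viewed, about 8 in all and at most 12, crops included, and the job is handed in when it is done.

Besides the shell and the picture viewer there is one more tool, called as name(argument=value, ...) on one line, values as JSON. apply_moves: Moves the arm, as the interface text tells. Its arguments: {"type":"object","properties":{"moves":{"type":"array","items":{"type":"array","items":{"type":"number"}}}},"required":["moves"]}

```bash
ls; mkdir -p pics
cat > a.py <<'E'
from plant import manip
import cv2,numpy as np
for n in ("side","top"):
    cv2.imwrite(f"pics/{n}0.png",manip.grab_frame(n))
for n in ("side","top","wrist"):
    print(n,{k:np.round(v,4).tolist() for k,v in manip.calibration(n).items()})
print(manip.tcp_to_tips,manip.state())
E
python3 a.py
```

```text
pics
side {'mtx': [[568.9198, 0.0, 319.8286], [0.0, 568.9198, 241.493], [0.0, 0.0, 1.0]], 'T': [[0.8081, -0.3609, 0.4655, -0.1224], [-0.5889, -0.4819, 0.6488, -0.9875], [-0.0098, -0.7984, -0.602, 0.9504], [0.0, 0.0, 0.0, 1.0]]}
top {'mtx': [[443.2912, 0.0, 319.575], [0.0, 443.2912, 246.8421], [0.0, 0.0, 1.0]], 'T': [[0.0103, -0.9894, 0.1451, 0.3809], [-0.9996, -0.0066, 0.0259, -0.0401], [-0.0246, -0.1453, -0.9891, 1.1922], [0.0, 0.0, 0.0, 1.0]]}
wrist {'mtx': [[413.976, 0.0, 318.7413], [0.0, 413.976, 241.4766], [0.0, 0.0, 1.0]], 'T_tool_cam': [[0.0006, 0.9609, 0.2771, -0.07], [0.0003, -0.2771, 0.9609, -0.1234], [1.0, -0.0005, -0.0005, 0.0006], [0.0, 0.0, 0.0, 1.0]]}
0.019 {'time': 0.1, 'joint_pos': array([ 1.08100748e+00,  5.33174672e-02,  1.61413677e+00, -3.43289355e-05,
        1.47598221e+00, -1.18975133e-01]), 'joint_vel': array([-0.00077706,  0.00015144, -0.00169492,  0.00262541,  0.0008207 ,
       -0.00106422]), 'joint_efforts': array([-5.53008449e-04, -3.94905388e+01, -3.71362889e+01, -1.69517662e-04,
        3.91708381e-03, -1.40602546e-05]), 'tool_pos': array([0.22623256, 0.58206411, 0.2491813 ]), 'tool_rot': array([-0.69436229,  0.69561337, -0.13053526,  0.13016757]), 'contact_force': array([-0.03286952, -0.7679305 ,  0.22636108]), 'ft_torque': array([ 0.02694884,  0.0482433 , -0.04947033]), 'gripper_width': 0.9967555346398752}
```

View pics/top0.png

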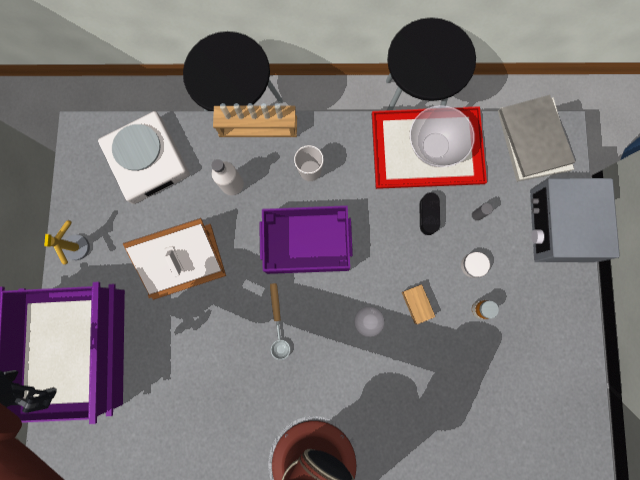

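View pics/side0.png

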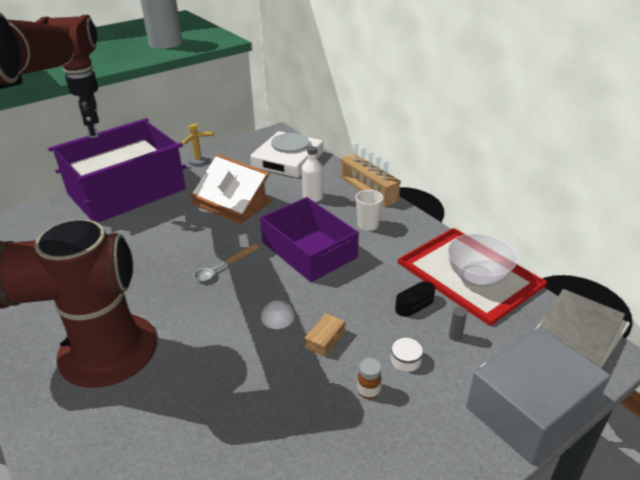

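The top view shows the box at (306,239), wood case at (418,303), tub at (477,264), spectacle case at (430,213) and divider on its rack at (174,258). The wash bottle (226,178) stands just off the rack's corner. The side view agrees with this.

```bash
cat > h.py <<'E'
from plant import manip
import cv2,numpy as np
from scipy.spatial.transform import Rotation as R
def camT(n,st=None):
    c=manip.calibration(n)
    if n!="wrist": return c["mtx"],c["T"]
    q=st["tool_rot"];T=np.eye(4);T[:3,:3]=R.from_quat([q[1],q[2],q[3],q[0]]).as_matrix();T[:3,3]=st["tool_pos"]
    return c["mtx"],T@c["T_tool_cam"]
def back(px,z,n,st=None):
    K,T=camT(n,st);px=np.atleast_2d(np.array(px,float))
    d=np.c_[px,np.ones(len(px))]@np.linalg.inv(K).T@T[:3,:3].T
    return T[:3,3]+d*((z-T[2,3])/d[:,2])[:,None]
def proj(P,n,st=None):
    K,T=camT(n,st);P=np.atleast_2d(P);c=(P-T[:3,3])@T[:3,:3];u=c@K.T
    return u[:,:2]/u[:,2:]
E
cat > b.py <<'E'
from h import *
for n,px,z in [("box rim TL",(262,208),.085),("TR",(350,207),.085),("BL",(264,272),.085),("BR",(351,270),.085),
 ("wood",(418,303),.036),("tub",(477,264),.036),("spec",(430,213),.038),("grip",(174,258),.1),
 ("plate",[(125,245),(203,221),(223,270),(151,295)],.07),("bottle",(220,168),.17),("beaker",(309,155),.095),("jar",(488,309),.075),("glue",(489,205),.08),("mould",(370,322),.04)]:
    print(n,back(px,z,"top").round(3).tolist())
E
python3 b.py
```

```text
box rim TL [[0.643, 0.138, 0.085]]
TR [[0.647, -0.088, 0.085]]
BL [[0.479, 0.128, 0.085]]
BR [[0.485, -0.09, 0.085]]
wood [[0.406, -0.265, 0.036]]
tub [[0.508, -0.42, 0.036]]
spec [[0.643, -0.301, 0.038]]
grip [[0.51, 0.353, 0.1]]
plate [[0.547, 0.493, 0.07], [0.611, 0.293, 0.07], [0.484, 0.235, 0.07], [0.419, 0.417, 0.07]]
bottle [[0.721, 0.228, 0.17]]
beaker [[0.781, 0.018, 0.095]]
jar [[0.392, -0.429, 0.075]]
glue [[0.655, -0.442, 0.08]]
mould [[0.357, -0.141, 0.04]]
```

```bash
cat >> h.py <<'E'
def rot(zdir,ydir=(0,0,-1)):
    y=np.array(ydir,float);y/=np.linalg.norm(y);z=np.array(zdir,float);z-=y*(z@y);z/=np.linalg.norm(z)
    return np.c_[np.cross(y,z),y,z]
def cur():
    s=manip.state();q=s["tool_rot"];return s,R.from_quat([q[1],q[2],q[3],q[0]]).as_matrix()
def plan(p,zdir=None,ydir=(0,0,-1)):
    s,M=cur();d=M.T@(np.array(p)-s["tool_pos"])*1000
    print("t",round(s["time"],2),"at",s["tool_pos"].round(4),"shift",d.round(1),"len",round(np.linalg.norm(d),1),"F",s["contact_force"].round(1),"w",round(s["gripper_width"],3))
    if zdir is not None:
        for sg in (1,-1):
            print("   rot",sg,R.from_matrix(M.T@rot(sg*np.array(zdir,float),ydir)).as_rotvec(True).round(1))
E
python3 -c "
from h import *
s,M=cur();print(M.round(3))
print('yaw z axis',np.degrees(np.arctan2(M[1,2],M[0,2])))
plan([.50,.25,.40]); plan([.47,-.27,.30],[1,0,0])
"
```

```text
[[ 0.932 -0.001  0.362]
 [-0.362 -0.002  0.932]
 [-0.    -1.    -0.002]]
yaw z axis 68.75413684446096
t 0.1 at [0.2262 0.5821 0.2492] shift [ 375.5 -150.5 -210.6] len 456.0 F [-0.  -0.8  0.2] w 0.997
t 0.1 at [0.2262 0.5821 0.2492] shift [ 536.   -49.6 -705.9] len 887.7 F [-0.  -0.8  0.2] w 0.997
   rot 1 [ 0.1 68.8  0.1]
   rot -1 [ 1.000e-01 -1.112e+02 -1.000e-01]
```

apply_moves(moves=[[-1, 35, -15, -25, 0, 0, 0], [-1, 35, -15, -25, 0, 0, 0], [-1, 35, -15, -25, 0, 0, 0], [-1, 35, -15, -25, 0, 0, 0], [-1, 35, -15, -25, 0, 0, 0], [-1, 35, -15, -25, 0, 0, 0], [-1, 35, -15, -25, 0, 0, 0], [-1, 35, -15, -25, 0, 0, 0], [-1, 35, -15, -25, 0, 0, 0], [-1, 35, -15, -25, 0, 0, 0], [-1, 0, 0, 0, 0, 0, 0], [-1, 0, 0, 0, 0, 0, 0]])

```text
time: 1.3
tool_pos: [0.4623, 0.2221, 0.4001]
tool_rot: [0.695, -0.695, 0.131, -0.131]
contact_force: [0.1, 0.2, -0.5]
gripper_width: 0.997
```

```bash
cat > shot.py <<'E'
from h import *;import pickle,sys
s=manip.state();im=manip.grab_frame("wrist");n=sys.argv[1]
cv2.imwrite(f"pics/{n}.png",im);pickle.dump({k:s[k] for k in("tool_pos","tool_rot")},open(f"pics/{n}.pkl","wb"))
print(s["time"],s["tool_pos"],s["joint_vel"].round(3))
E
python3 shot.py w1
```

```text
1.3 [0.46233663 0.22213534 0.4000745 ] [0.04  0.002 0.022 0.003 0.003 0.002]
```

View pics/w1.png

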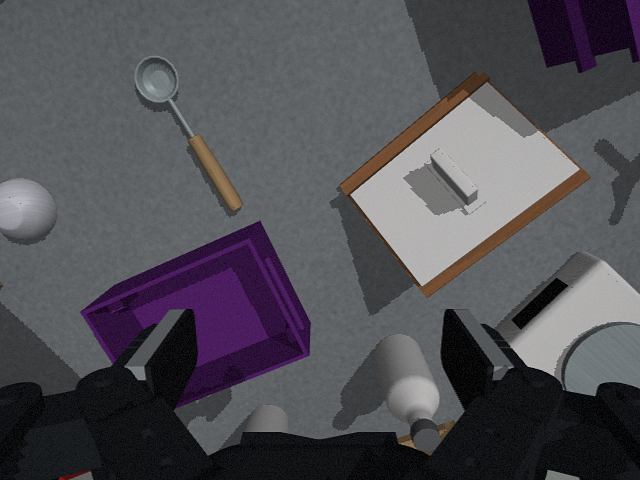

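The wrist view shows the divider plate with corners near (350,195), (487,82), (580,178), (428,285) and the grip from (433,152) to (478,200). The box rim corners are at about (82,313), (262,222) and (310,353). I'll fit the poses to silhouettes and corners.

```bash
cat > fit.py <<'E'
from h import *
import pickle
from scipy.optimize import minimize,least_squares
def boxpts(lx,ly,z0,z1): return np.array([[x,y,z] for x in(-lx/2,lx/2) for y in(-ly/2,ly/2) for z in(z0,z1)])
def cyl(r,z0,z1):
    a=np.linspace(0,2*np.pi,40,endpoint=False);return np.array([[r*np.cos(t),r*np.sin(t),z] for t in a for z in(z0,z1)])
def mask(im,kind,roi):
    h=cv2.cvtColor(im,cv2.COLOR_BGR2HSV).astype(int);H,S,V=h[...,0],h[...,1],h[...,2]
    m={"purple":(H>125)&(H<160)&(S>90),"orange":(H>3)&(H<28)&(S>70),"dark":V<45,"white":(V>140)&(S<60)}[kind]
    out=np.zeros(m.shape,np.float32);x0,y0,x1,y1=roi;out[y0:y1,x0:x1]=m[y0:y1,x0:x1]
    n,l,st,_=cv2.connectedComponentsWithStats(out.astype(np.uint8));k=1+st[1:,4].argmax()
    m=(l==k).astype(np.uint8);m=cv2.morphologyEx(np.pad(m,20),cv2.MORPH_CLOSE,np.ones((5,5)))[20:-20,20:-20]
    return m.astype(np.float32)
def sil(P,n,st,shape=(480,640)):
    u=proj(P,n,st);hl=cv2.convexHull(u.astype(np.float32))[:,0];m=np.zeros(shape,np.uint8)
    cv2.fillConvexPoly(m,np.round(hl*256).astype(np.int32),255,cv2.LINE_AA,8);return m/255.
def fit(model,obs,x0,yaw=True):
    """obs: list of (mask,cam,st,roi)"""
    def pts(q):
        c,s=np.cos(q[2]),np.sin(q[2]);return model@np.array([[c,s,0],[-s,c,0],[0,0,1]])+[q[0],q[1],0]
    sc=np.array([.01,.01,.1])
    def cost(v):
        q=np.array(x0)+v*sc
        if not yaw:q[2]=0
        e=0
        for m,n,st,roi in obs:
            a,b,c,d=roi;e+=np.abs(sil(pts(q),n,st)-m)[b:d,a:c].sum()/m.sum()
        return e
    r=min((minimize(cost,s,method="Nelder-Mead",options=dict(initial_simplex=np.array(s)+np.r_[np.zeros((1,3)),np.eye(3)*.8],xatol=1e-3,fatol=1e-6,maxiter=300)) for s in([0,0,0],[.5,-.5,1])),key=lambda r:r.fun)
    q=np.array(x0)+r.x*sc;return q,r.fun
def run(name,model,kind,views,x0,yaw=True):
    obs=[]
    for f,n,roi in views:
        st=pickle.load(open(f"pics/{f}.pkl","rb")) if n=="wrist" else None
        obs.append((mask(cv2.imread(f"pics/{f}.png"),kind,roi),n,st,roi))
    for o in obs+([None] if len(obs)>1 else []):
        q,e=fit(model,[o] if o else obs,x0,yaw);print(name,o[1] if o else "ALL",q[:2].round(4),"yaw",np.degrees(q[2]).round(1),"err",round(e,3))
    return q
E
cat > c.py <<'E'
from fit import *
run("box",boxpts(.16,.22,0,.085),"purple",[("top0","top",(245,195,365,285)),("side0","side",(250,190,370,290)),("w1","wrist",(60,205,320,310))],[.564,.022,.05])
run("wood",boxpts(.09,.052,0,.036),"orange",[("top0","top",(395,278,440,330)),("side0","side",(295,308,355,362))],[.406,-.265,.5])
run("tub",cyl(.033,0,.036),"white",[("top0","top",(455,245,497,285)),("side0","side",(385,332,430,375))],[.508,-.42,0],False)
run("spec",boxpts(.11,.046,0,.038),"dark",[("top0","top",(412,185,446,240)),("side0","side",(388,275,442,320))],[.643,-.301,0])
# divider from corners+grip, wrist
st=pickle.load(open("pics/w1.pkl","rb"))
im=cv2.imread("pics/w1.png");g=cv2.cvtColor(im,cv2.COLOR_BGR2GRAY)
px=np.array([(350,195),(487,82),(580,178),(428,285)],np.float32)
h=cv2.cvtColor(im,cv2.COLOR_BGR2HSV)
obj=np.array([[-.069,-.099,.005],[-.069,.099,.005],[.069,.099,.005],[.069,-.099,.005]])
for sg in(1,-1):
    def pose(q):
        c,s=np.cos(q[3]),np.sin(q[3]);Rz=np.array([[c,-s,0],[s,c,0],[0,0,1]])
        return Rz@R.from_rotvec([0,-sg*np.radians(32),0]).as_matrix()
    f=lambda q:(proj(obj@pose(q).T+q[:3],"wrist",st)-px).ravel()
    for y0 in(-.3,.0,-.6):
        r=least_squares(f,[.51,.353,.065,y0],x_scale=[.01,.01,.01,.1]);print("div slope",sg,r.x.round(4),np.degrees(r.x[3]).round(1),"rms",np.sqrt(2*r.cost/8).round(2))
E
python3 c.py
```

```text
box top [0.5675 0.0259] yaw 2.3 err 0.055
box side [0.5674 0.0278] yaw 1.1 err 0.045
box wrist [0.5689 0.0247] yaw 2.6 err 0.009
box ALL [0.5687 0.0249] yaw 2.4 err 0.118
wood top [ 0.4044 -0.268 ] yaw 20.7 err 0.123
wood side [ 0.4059 -0.2666] yaw 25.8 err 0.119
wood ALL [ 0.405  -0.2676] yaw 24.3 err 0.247
tub top [ 0.4923 -0.4282] yaw 16.1 err 0.516
tub side [ 0.5336 -0.3971] yaw -10.6 err 0.414Traceback (most recent call last):
  File "c.py", line 4, in <module>
    run("tub",cyl(.033,0,.036),"white",[("top0","top",(455,245,497,285)),("side0","side",(385,332,430,375))],[.508,-.42,0],False)
    ~~~^^^^^^^^^^^^^^^^^^^^^^^^^^^^^^^^^^^^^^^^^^^^^^^^^^^^^^^^^^^^^^^^^^^^^^^^^^^^^^^^^^^^^^^^^^^^^^^^^^^^^^^^^^^^^^^^^^^^^^^^^^
  File "fit.py", line 37, in run
    q,e=fit(model,[o] if o else obs,x0,yaw);print(name,o[1] if o else "ALL",q[:2].round(4),"yaw",np.degrees(q[2]).round(1),"err",round(e,3))
        ~~~^^^^^^^^^^^^^^^^^^^^^^^^^^^^^^^^
  File "fit.py", line 29, in fit
    r=min((minimize(cost,s,method="Nelder-Mead",options=dict(initial_simplex=np.array(s)+np.r_[np.zeros((1,3)),np.eye(
[... 494 characters left out ...]
^^^^^^^^^
    res = _minimize_neldermead(fun, x0, args, callback, bounds=bounds,
                               **options)
    fxcc = func(xcc)
    fx = function(np.copy(x), *(wrapper_args + args))
  File "fit.py", line 27, in cost
    a,b,c,d=roi;e+=np.abs(sil(pts(q),n,st)-m)[b:d,a:c].sum()/m.sum()
                          ~~~^^^^^^^^^^^^^
  File "fit.py", line 15, in sil
    u=proj(P,n,st);hl=cv2.convexHull(u.astype(np.float32))[:,0];m=np.zeros(shape,np.uint8)
  File "h.py", line 14, in proj
    K,T=camT(n,st);P=np.atleast_2d(P);c=(P-T[:3,3])@T[:3,:3];u=c@K.T
        ~~~~^^^^^^
  File "h.py", line 5, in camT
    c=manip.calibration(n)
ValueError: time passes only in moves, steps and waits
```

```bash
sed -i 's/^def camT/import os,pickle\nif not os.path.exists("cal.pkl"): pickle.dump({n:manip.calibration(n) for n in("side","top","wrist")},open("cal.pkl","wb"))\nCAL=pickle.load(open("cal.pkl","rb"))\ndef camT/; s/c=manip.calibration(n)/c=CAL[n]/' h.py
sed -i '/^run/d' c.py
python3 c.py; python3 -c "
from h import *
plan([.44,-.27,.34],[np.cos(np.radians(114)),np.sin(np.radians(114)),0])"
```

```text
div slope 1 [0.5194 0.3684 0.0547 0.3196] 18.3 rms 3.16
div slope 1 [0.5194 0.3684 0.0547 0.3196] 18.3 rms 3.16
div slope 1 [0.5194 0.3684 0.0547 0.3196] 18.3 rms 3.16
div slope -1 [0.5161 0.3619 0.0728 0.3838] 22.0 rms 19.94
div slope -1 [0.5161 0.3619 0.0728 0.3838] 22.0 rms 19.94
div slope -1 [0.5161 0.3619 0.0728 0.3838] 22.0 rms 19.94
t 1.35 at [0.4618 0.2228 0.3995] shift [ 158.5   59.5 -467.2] len 496.9 F [ 0.3 -0.   0.1] w 1.001
   rot 1 [ -0.  -45.3  -0.1]
   rot -1 [ 1.000e-01  1.347e+02 -0.000e+00]
```

apply_moves(moves=[[-1, 15, 0, -45, 0, 0, 0], [-1, 15, 0, -45, 0, 0, 0], [-1, 15, 0, -45, 0, 0, 0], [-1, 15, 0, -45, 0, 0, 0], [-1, 15, 0, -45, 0, 0, 0], [-1, 15, 0, -45, 0, 0, 0], [-1, 15, 0, -45, 0, 0, 0], [-1, 15, 0, -45, 0, 0, 0], [-1, 15, 0, -45, 0, 0, 0], [-1, 15, 0, -45, 0, 0, 0], [-1, 15, 0, -45, 0, 0, 0], [-1, 0, 0, 0, 0, 0, 0], [-1, 0, 0, 0, 0, 0, 0]])

```text
time: 2.65
tool_pos: [0.4368, -0.2978, 0.3988]
tool_rot: [0.696, -0.694, 0.131, -0.129]
contact_force: [0.1, 0.2, -0.0]
gripper_width: 0.997
```

```bash
python3 shot.py w2; python3 -c "
from h import *
st=pickle.load(open('pics/w2.pkl','rb'))
print(proj([[.405,-.268,.036],[.508,-.42,.036],[.643,-.301,.038]],'wrist',st).round())"
```

```text
2.65 [ 0.43681735 -0.29780693  0.39881009] [ 0.029 -0.026  0.004  0.003  0.004  0.001]
[[332. 150.]
 [247. 273.]
 [373. 334.]]
```

View pics/w2.png

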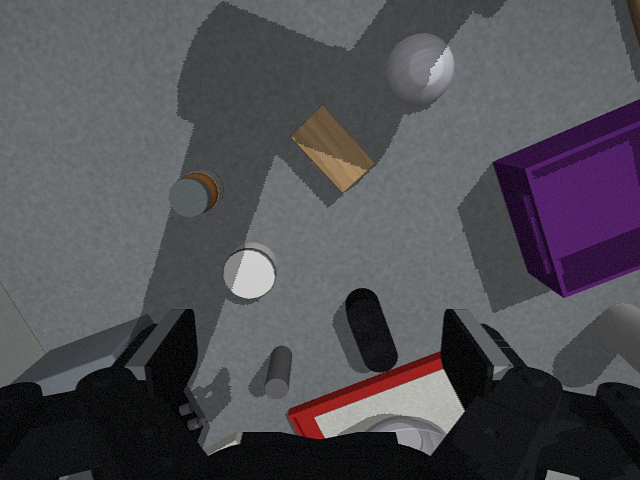

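The wrist view shows the wood case with corners (322,106), (373,164), (344,192), (291,137). The tub lid is centred at about (249.5,273), and the spectacle case runs from (362,290) to (378,370).

```bash
cat > d.py <<'E'
from fit import *
st=pickle.load(open("pics/w2.pkl","rb"))
t=back((249.5,273),.036,"wrist",st)[0];print("tub",t.round(4))
q=run("wood",boxpts(.09,.052,0,.036),"orange",[("w2","wrist",(280,95,385,200))],[.406,-.265,.4])
a=np.linspace(0,2*np.pi,40);cap=np.array([[(.032*np.sign(np.cos(t))+.023*np.cos(t)),.023*np.sin(t),z] for t in a for z in(0,.038)])
run("spec",cap,"dark",[("w2","wrist",(335,280,410,376))],[.643,-.301,0])
run("spec",cap,"dark",[("top0","top",(412,185,446,240))],[.643,-.301,0])
y=q[2]+np.pi/2
plan([q[0],q[1],.024],[np.cos(y),np.sin(y),0])
E
python3 d.py
```

```text
tub [ 0.5084 -0.4174  0.036 ]
wood wrist [ 0.406  -0.2681] yaw 22.2 err 0.058
spec wrist [ 0.6465 -0.3035] yaw -1.6 err 0.069
spec top [ 0.6456 -0.3035] yaw -4.1 err 0.142
t 2.7 at [ 0.437  -0.2971  0.3993] shift [-38.8 375.4  15.4] len 377.7 F [-0.2 -0.3 -0.1] w 0.999
   rot 1 [ -0.1 -43.3  -0.1]
   rot -1 [ 1.000e-01  1.367e+02 -1.000e-01]
```

apply_moves(moves=[[-1, -38.8, 0, 15.4, 0, 0, 0], [-1, 0, 45, 0, 0, -7.2, 0], [-1, 0, 45, 0, 0, -7.2, 0], [-1, 0, 45, 0, 0, -7.2, 0], [-1, 0, 45, 0, 0, -7.2, 0], [-1, 0, 45, 0, 0, -7.2, 0], [-1, 0, 45, 0, 0, -7.2, 0], [-1, 0, 40, 0, 0, 0, 0], [-1, 0, 35, 0, 0, 0, 0], [-1, 0, 20, 0, 0, 0, 0], [-1, 0, 10, 0, 0, 0, 0], [-1, 0, 0, 0, 0, 0, 0], [1, 0, 0, 0, 0, 0, 0], [1, 0, 0, 0, 0, 0, 0], [1, 0, 0, 0, 0, 0, 0], [1, 0, 0, 0, 0, 0, 0], [1, 0, 0, 0, 0, 0, 0], [1, 0, 0, 0, 0, 0, 0]])

```text
time: 4.5
tool_pos: [0.4071, -0.2708, 0.0273]
tool_rot: [-0.694, 0.695, 0.135, -0.134]
contact_force: [-1.1, 2.9, 6.3]
gripper_width: 0.597
```

```bash
cat > e.py <<'E'
from h import *
b=np.array([.5685,.025]);a=np.radians(2.5);bx=np.array([np.cos(a),np.sin(a)]);by=np.array([-bx[1],bx[0]])
def B(x,y,z): return np.r_[b+x*bx+y*by,z+.005]
X=np.r_[bx,0];Y=np.r_[by,0]
E
python3 -c "
from e import *
s,M=cur();print(s['joint_pos'].round(2),s['tool_pos'],M.round(3))
plan(B(0,-.05,.11),X)"
```

```text
[-0.74 -0.02  2.09  0.    1.07 -2.69] [ 0.40714113 -0.2707813   0.02731226] [[ 0.928  0.003 -0.374]
 [ 0.374 -0.001  0.928]
 [ 0.002 -1.    -0.002]]
t 4.5 at [ 0.4071 -0.2708  0.0273] shift [243.7 -87.6 166.7] len 308.0 F [-1.1  2.9  6.3] w 0.597
   rot 1 [ -0.  109.4   0.2]
   rot -1 [  0.2 -70.6   0. ]
```

apply_moves(moves=[[1, 0, -15, 0, 0, 0, 0], [1, 0, -30, 0, 0, 0, 0], [1, 0, -30, 0, 0, 0, 0], [1, 0, -30, 0, 0, 0, 0], [1, 24.4, 0, 16.7, 0, 0, 0], [1, 24.4, 0, 16.7, 0, 0, 0], [1, 24.4, 0, 16.7, 0, 0, 0], [1, 24.4, 0, 16.7, 0, 0, 0], [1, 24.4, 0, 16.7, 0, 0, 0], [1, 24.4, 0, 16.7, 0, 0, 0], [1, 24.4, 0, 16.7, 0, 0, 0], [1, 24.4, 0, 16.7, 0, 0, 0], [1, 24.4, 0, 16.7, 0, 0, 0], [1, 24.1, 0, 16.4, 0, 0, 0]])

```text
time: 5.9
tool_pos: [0.5695, -0.0233, 0.1295]
tool_rot: [0.694, -0.694, -0.134, 0.135]
contact_force: [0.4, -0.0, -3.4]
gripper_width: 0.597
```

apply_moves(moves=[[1, 0, 0, 0, 0, 8.4, 0], [1, 0, 0, 0, 0, 8.4, 0], [1, 0, 0, 0, 0, 8.4, 0], [1, 0, 0, 0, 0, 8.4, 0], [1, 0, 0, 0, 0, 8.4, 0], [1, 0, 0, 0, 0, 8.4, 0], [1, 0, 0, 0, 0, 8.4, 0], [1, 0, 0, 0, 0, 8.4, 0], [1, 0, 0, 0, 0, 8.4, 0], [1, 0, 0, 0, 0, 8.4, 0], [1, 0, 0, 0, 0, 8.4, 0], [1, 0, 0, 0, 0, 8.4, 0], [1, 0, 0, 0, 0, 8.4, 0], [1, 0, 0, 0, 0, 0, 0], [1, 0, 0, 0, 0, 0, 0]])

```text
time: 7.4
tool_pos: [0.5692, -0.0244, 0.1298]
tool_rot: [-0.512, 0.513, -0.487, 0.487]
contact_force: [-1.1, -0.0, -3.7]
gripper_width: 0.597
```

```bash
python3 shot.py w3; python3 -c "
from e import *
plan(B(0,-.05,.0275),X)"
```

```text
7.4 [ 0.56920597 -0.02440632  0.12979889] [ 0.001  0.    -0.006  0.    -0.     0.006]
t 7.45 at [ 0.5693 -0.0244  0.1299] shift [ 0.6 97.4  1.4] len 97.4 F [ 0.3  0.3 -4. ] w 0.597
   rot 1 [ 0.   0.4 -0. ]
   rot -1 [-0.000e+00 -1.796e+02 -1.000e-01]
```

View pics/w3.png

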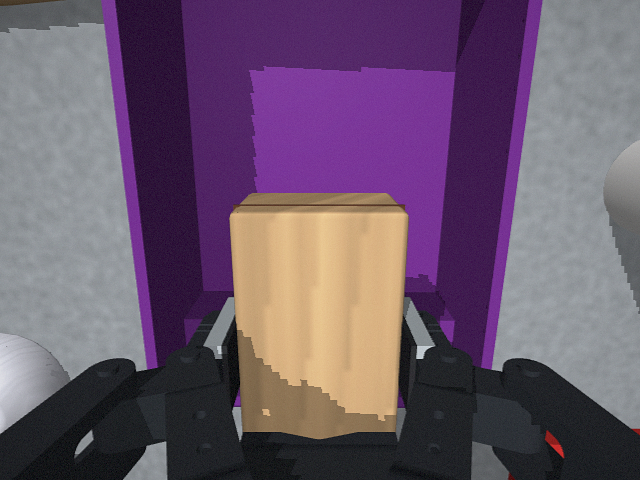

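The wood case hangs straight between the box walls, centred in x, with its far top edge at row 213 (columns 231–407).

```bash
python3 -c "
from e import *
st=pickle.load(open('pics/w3.pkl','rb'))
for p in [(231,213),(407,213)]: 
  P=back(p,.1386,'wrist',st)[0]; print(P, (P[:2]-b)@by,(P[:2]-b)@bx)
plan(B(0,-.05,.0285),X)"
```

```text
[0.54264644 0.01968013 0.1386    ] -0.004187085921757949 -0.02606100496425046
[0.59229533 0.02219526 0.1386    ] -0.0038400091412438093 0.023650339919022077
t 7.45 at [ 0.5693 -0.0244  0.1299] shift [ 0.6 96.4  1.4] len 96.4 F [ 0.3  0.3 -4. ] w 0.597
   rot 1 [ 0.   0.4 -0. ]
   rot -1 [-0.000e+00 -1.796e+02 -1.000e-01]
```

apply_moves(moves=[[1, 0, 25, 1, 0, 0, 0], [1, 0, 25, 0, 0, 0, 0], [1, 0, 20, 0, 0, 0, 0], [1, 0, 12, 0, 0, 0, 0], [1, 0, 7, 0, 0, 0, 0], [1, 0, 4, 0, 0, 0, 0], [1, 0, 2, 0, 0, 0, 0], [1, 0, 0, 0, 0, 0, 0], [1, 0, 0, 0, 0, 0, 0]])

```text
time: 8.35
tool_pos: [0.5713, -0.0244, 0.0362]
tool_rot: [0.512, -0.512, 0.487, -0.488]
contact_force: [0.3, -0.4, -4.0]
gripper_width: 0.597
```

apply_moves(moves=[[1, 0, 2, 0, 0, 0, 0], [1, 0, 1, 0, 0, 0, 0], [1, 0, 0, 0, 0, 0, 0]])

```text
time: 8.65
tool_pos: [0.5707, -0.0243, 0.0324]
tool_rot: [0.512, -0.512, 0.488, -0.488]
contact_force: [-0.2, -0.7, -3.4]
gripper_width: 0.6
```

apply_moves(moves=[[1, 0, 1, 0, 0, 0, 0], [1, 0, 0, 0, 0, 0, 0]])

```text
time: 8.85
tool_pos: [0.5708, -0.0243, 0.0323]
tool_rot: [-0.512, 0.512, -0.488, 0.488]
contact_force: [-4.0, 1.8, 5.0]
gripper_width: 0.596
```

apply_moves(moves=[[-1, 0, 0, 0, 0, 0, 0], [-1, 0, 0, 0, 0, 0, 0], [-1, 0, 0, 0, 0, 0, 0], [-1, 0, 0, 0, 0, 0, 0], [-1, 0, -10, 0, 0, 0, 0], [-1, 0, -30, 0, 0, 0, 0], [-1, 0, -40, 0, 0, 0, 0], [-1, 0, -45, 0, 0, 0, 0], [-1, 0, 0, 0, 0, 0, 0]])

```text
time: 9.75
tool_pos: [0.5762, -0.0251, 0.1663]
tool_rot: [0.515, -0.508, 0.483, -0.493]
contact_force: [0.5, -0.2, 0.5]
gripper_width: 1.0
```

```bash
python3 -c "
from e import *
plan([.5084,-.4174,.026],X)"
```

```text
t 9.75 at [ 0.5762 -0.0251  0.1663] shift [388.1 140.2 -89. ] len 422.1 F [ 0.5 -0.2  0.5] w 1.0
   rot 1 [-1.   0.3  0.2]
   rot -1 [   0.3 -179.7    1.5]
```

apply_moves(moves=[[-1, 39, 0, -8.5, 0, 0, 0], [-1, 39, 0, -8.5, 0, 0, 0], [-1, 39, 0, -8.5, 0, 0, 0], [-1, 39, 0, -8.5, 0, 0, 0], [-1, 39, 0, -8.5, 0, 0, 0], [-1, 39, 0, -8.5, 0, 0, 0], [-1, 39, 0, -8.5, 0, 0, 0], [-1, 39, 0, -8.5, 0, 0, 0], [-1, 39, 0, -8.5, 0, 0, 0], [-1, 39, 0, -8.5, 0, 0, 0], [-1, 0, 30, 0, 0, 0, 0], [-1, 0, 30, 0, 0, 0, 0], [-1, 0, 0, 0, 0, 0, 0], [-1, 0, 0, 0, 0, 0, 0]])

```text
time: 11.15
tool_pos: [0.5046, -0.4179, 0.0965]
tool_rot: [0.512, -0.512, 0.488, -0.488]
contact_force: [-0.2, 0.1, 1.3]
gripper_width: 1.001
```

```bash
python3 -c "
from e import *
s,M=cur();print(s['joint_vel'].round(3),s['joint_pos'].round(2))
plan([.5084,-.4174,.025],X)"
```

```text
[ 0.006 -0.029 -0.035  0.001 -0.003  0.001] [-0.81  0.26  1.65  0.    1.23 -0.85]
t 11.15 at [ 0.5046 -0.4179  0.0965] shift [-0.3 71.5  3.8] len 71.6 F [-0.2  0.1  1.3] w 1.001
   rot 1 [-0.   0.3 -0. ]
   rot -1 [  -0.  -179.7    0. ]
```

apply_moves(moves=[[-1, 0, 25, 3.8, 0, 0, 0], [-1, 0, 20, 0, 0, 0, 0], [-1, 0, 14, 0, 0, 0, 0], [-1, 0, 8, 0, 0, 0, 0], [-1, 0, 3, 0, 0, 0, 0], [-1, 0, 0, 0, 0, 0, 0], [1, 0, 0, 0, 0, 0, 0], [1, 0, 0, 0, 0, 0, 0], [1, 0, 0, 0, 0, 0, 0], [1, 0, 0, 0, 0, 0, 0], [1, 0, 0, 0, 0, 0, 0]])

```text
time: 12.25
tool_pos: [0.5092, -0.4187, 0.0281]
tool_rot: [-0.512, 0.512, -0.487, 0.489]
contact_force: [-0.4, -0.7, 6.5]
gripper_width: 0.758
```

```bash
python3 -c "
from e import *
plan(B(0,.052,.12),X)"
```

```text
t 12.25 at [ 0.5092 -0.4187  0.0281] shift [-492.1  -97.8   81. ] len 508.3 F [-0.4 -0.7  6.5] w 0.758
   rot 1 [-0.1  0.2  0.1]
   rot -1 [   0.2 -179.8    0.2]
```

apply_moves(moves=[[1, 0, -15, 0, 0, 0, 0], [1, 0, -30, 0, 0, 0, 0], [1, 0, -35, 0, 0, 0, 0], [1, 0, -30, 0, 0, 0, 0], [1, -29, 0, 4.8, 0, 0, 0], [1, -35, 0, 5.7, 0, 0, 0], [1, -35, 0, 5.7, 0, 0, 0], [1, -35, 0, 5.7, 0, 0, 0], [1, -35, 0, 5.7, 0, 0, 0], [1, -35, 0, 5.7, 0, 0, 0], [1, -35, 0, 5.7, 0, 0, 0], [1, -35, 0, 5.7, 0, 0, 0], [1, -35, 0, 5.7, 0, 0, 0], [1, -35, 0, 5.7, 0, 0, 0], [1, -35, 0, 5.7, 0, 0, 0], [1, -35, 0, 5.7, 0, 0, 0], [1, -35, 0, 5.7, 0, 0, 0], [1, -30, 0, 5, 0, 0, 0], [1, -13, 0, 2.5, 0, 0, 0], [1, 0, 0, 0, 0, 0, 0]])

```text
time: 14.25
tool_pos: [0.5648, 0.0788, 0.1361]
tool_rot: [-0.512, 0.513, -0.487, 0.487]
contact_force: [0.0, -0.0, -3.3]
gripper_width: 0.751
```

```bash
python3 -c "
from e import *
plan(B(0,.052,.0285),X)"
```

```text
t 14.25 at [0.5648 0.0788 0.1361] shift [  1.9 102.6   1.5] len 102.6 F [ 0.  -0.  -3.3] w 0.751
   rot 1 [0.  0.4 0. ]
   rot -1 [ 0.000e+00 -1.796e+02 -1.000e-01]
```

apply_moves(moves=[[1, 2, 25, 1.5, 0, 0, 0], [1, 0, 25, 0, 0, 0, 0], [1, 0, 22, 0, 0, 0, 0], [1, 0, 14, 0, 0, 0, 0], [1, 0, 8, 0, 0, 0, 0], [1, 0, 4, 0, 0, 0, 0], [1, 0, 2, 0, 0, 0, 0], [1, 0, 1, 0, 0, 0, 0], [1, 0, 0, 0, 0, 0, 0], [1, 0, 0, 0, 0, 0, 0]])

```text
time: 15.25
tool_pos: [0.5673, 0.0757, 0.036]
tool_rot: [0.512, -0.512, 0.487, -0.488]
contact_force: [0.2, 0.8, -1.4]
gripper_width: 0.75
```

apply_moves(moves=[[1, 0, 2, 0, 0, 0, 0], [1, 0, 1, 0, 0, 0, 0], [1, 0, 0, 0, 0, 0, 0]])

```text
time: 15.55
tool_pos: [0.5672, 0.0757, 0.0332]
tool_rot: [0.512, -0.512, 0.488, -0.488]
contact_force: [-2.1, 0.7, 4.1]
gripper_width: 0.751
```

apply_moves(moves=[[-1, 0, 0, 0, 0, 0, 0], [-1, 0, 0, 0, 0, 0, 0], [-1, 0, 0, 0, 0, 0, 0], [-1, 0, -10, 0, 0, 0, 0], [-1, 0, -35, 0, 0, 0, 0], [-1, 0, -45, 0, 0, 0, 0], [-1, 0, -45, 0, 0, 0, 0], [-1, 0, -45, 0, 0, 0, 0], [-1, -41, -9, -6.1, 0, 0, 0], [-1, -41, -9, -6.1, 0, 0, 0], [-1, -41, -9, -6.1, 0, 0, 0], [-1, -41, -9, -6.1, 0, 0, 0], [-1, -41, -9, -6.1, 0, 0, 0], [-1, -41, -9, -6.1, 0, 0, 0], [-1, -41, -9, -6.1, 0, 0, 0]])

```text
time: 17.05
tool_pos: [0.5101, 0.3621, 0.2771]
tool_rot: [0.513, -0.511, 0.488, -0.488]
contact_force: [1.4, -0.2, 0.0]
gripper_width: 1.001
```

apply_moves(moves=[[-1, 0, 0, 0, 0, 8.3, 0], [-1, 0, 0, 0, 0, 8.3, 0], [-1, 0, 0, 0, 0, 8.3, 0], [-1, 0, 0, 0, 0, 8.3, 0], [-1, 0, 0, 0, 0, 8.3, 0], [-1, 0, 0, 0, 0, 8.3, 0], [-1, 0, 0, 0, 0, 8.3, 0], [-1, 0, 0, 0, 0, 8.3, 0], [-1, 0, 0, 0, 0, 8.3, 0], [-1, 0, 0, 0, 0, 0, 0], [-1, 0, 0, 0, 0, 0, 0]])

```text
time: 18.15
tool_pos: [0.5106, 0.3604, 0.2761]
tool_rot: [0.112, -0.112, 0.698, -0.698]
contact_force: [0.5, 0.5, -0.9]
gripper_width: 1.001
```

```bash
python3 shot.py w4; python3 -c "
from plant import manip;import cv2,numpy as np
t=manip.grab_frame('top')
im=cv2.imread('pics/w4.png')
c=cv2.resize(t[195:285,245:365],None,fx=1.6,fy=1.6,interpolation=cv2.INTER_CUBIC)
im[480-144:,0:192]=c
cv2.imwrite('pics/w4v.png',im)"
```

```text
18.15 [0.51056627 0.36036867 0.27608863] [-0.     0.001  0.004  0.001  0.003  0.007]
```

View pics/w4v.png

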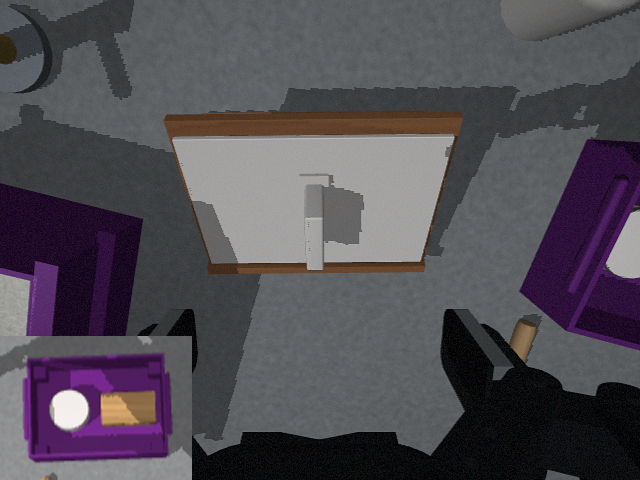

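The inset shows the wood case and tub upright in the box. The plate's top corners are at about (174,138), (453,136), (424,264), (211,265), and the grip's near end is at (305–324, 270).

```bash
cat > g.py <<'E'
from fit import *
st=pickle.load(open("pics/w4.pkl","rb"))
m=(cv2.cvtColor(cv2.imread("pics/w4.png"),cv2.COLOR_BGR2HSV)[...,1]<60)&(cv2.imread("pics/w4.png")[...,2]>85)
for r in (150,180,210,240,255):
    c=np.where(m[r,150:470])[0]+150;print(r,c.min(),c.max(),end=" | ")
for c in (190,230,280,400,420,440):
    c2=np.where(m[110:290,c])[0]+110;print("col",c,c2.min(),c2.max(),end=" | ")
print()
px=np.array([(174,138),(453,136),(424,264),(211,265)],float)
obj=np.array([[.069,.099,.005],[.069,-.099,.005],[-.069,-.099,.005],[-.069,.099,.005]])
pg=np.array([(305,270),(324,270),(305,213),(323,213)],float)
og=np.array([[-.03,.007,.045],[-.03,-.007,.045],[.03,.007,.045],[.03,-.007,.045]])
def rotm(yaw,tilt): return R.from_euler("ZY",[yaw,-tilt]).as_matrix()
for nm,O,Pq,free in(("plate",obj,px,0),("plate free",obj,px,1),("all",np.r_[obj,og],np.r_[px,pg],0)):
    f=lambda q:(proj(O@rotm(q[3],q[4] if free else np.radians(32)).T+q[:3],"wrist",st)-Pq).ravel()
    r=least_squares(f,[.515,.365,.06,.32,.56],x_scale=[.01,.01,.01,.1,.1]);q=r.x
    print(nm,q[:3].round(4),np.degrees(q[3:]).round(1),"res",np.abs(r.fun).max().round(1))
    M=rotm(q[3],q[4] if free else np.radians(32));g=q[:3]+M@[0,0,.025];print("  grip",g.round(4))
    print("  grip px pred",proj(og@M.T+q[:3],"wrist",st).round().tolist())
np.save("div.npy",np.r_[q[:4],np.radians(32)])
s,_=cur()
zd=M[:,2];plan(q[:3]+M@[0,0,.030],-M[:,1],-zd);plan(q[:3]+M@[0,0,.130],-M[:,1],-zd)
E
python3 g.py
```

```text
150 165 450 | 180 185 442 | 210 195 469 | 240 204 469 | 255 209 469 | col 190 110 196 | col 230 110 262 | col 280 135 289 | col 400 134 289 | col 420 134 289 | col 440 134 289 | 
plate [0.5132 0.3637 0.0608] [18.8 32.1] res 2.8
  grip [0.5007 0.3595 0.082 ]
  grip px pred [[307.0, 271.0], [325.0, 271.0], [305.0, 218.0], [325.0, 218.0]]
plate free [0.5127 0.3636 0.0596] [18.8 29.8] res 2.7
  grip [0.5009 0.3596 0.0812]
  grip px pred [[307.0, 271.0], [325.0, 271.0], [305.0, 216.0], [325.0, 216.0]]
all [0.5141 0.3645 0.0599] [18.7 32.1] res 3.6
  grip [0.5016 0.3603 0.0811]
  grip px pred [[307.0, 269.0], [324.0, 269.0], [304.0, 217.0], [324.0, 216.0]]
t 18.25 at [0.5105 0.3603 0.2757] shift [ 11.3 190.4  -2.7] len 190.7 F [-0.1  0.6  0.4] w 0.999
   rot 1 [-0.1 -0.5 32. ]
   rot -1 [-49.4 172.6  -0.2]
t 18.25 at [0.5105 0.3603 0.2757] shift [ 64.2 105.6  -2.2] len 123.6 F [-0.1  0.6  0.4] w 0.999
   rot 1 [-0.1 -0.5 32. ]
   rot -1 [-49.4 172.6  -0.2]
```

apply_moves(moves=[[-1, 21.4, 35.2, -0.7, 0, 0, 0], [-1, 21.4, 35.2, -0.7, 0, 0, 0], [-1, 21.4, 35.2, -0.7, 0, 0, 0], [-1, 0, 0, 0, 0, 0, 8], [-1, 0, 0, 0, 0, 0, 8], [-1, 0, 0, 0, 0, 0, 8], [-1, 0, 0, 0, 0, 0, 8], [-1, 0, 0, 0, 0, 0, 0], [-1, 0, 0, 0, 0, 0, 0]])

```text
time: 19.15
tool_pos: [0.4484, 0.3424, 0.1699]
tool_rot: [0.299, 0.085, 0.702, -0.641]
contact_force: [-0.1, -0.1, 0.6]
gripper_width: 0.995
```

```bash
python3 -c "
from h import *
q=np.load('div.npy');M=R.from_euler('ZY',[q[3],-q[4]]).as_matrix()
print(M.round(2))
plan(q[:3]+M@[0,0,.032],-M[:,1],-M[:,2])"
```

```text
[[ 0.8  -0.32 -0.5 ]
 [ 0.27  0.95 -0.17]
 [ 0.53 -0.    0.85]]
t 19.15 at [0.4484 0.3424 0.1699] shift [-0.7 98.  -0.5] len 98.0 F [-0.1 -0.1  0.6] w 0.995
   rot 1 [-0.3 -0.5  0.1]
   rot -1 [ -0.2 179.5  -0.5]
```

apply_moves(moves=[[-1, 0, 30, 0, 0, 0, 0], [-1, 0, 30, 0, 0, 0, 0], [-1, 0, 20, 0, 0, 0, 0], [-1, 0, 12, 0, 0, 0, 0], [-1, 0, 6, 0, 0, 0, 0], [-1, 0, 0, 0, 0, 0, 0], [1, 0, 0, 0, 0, 0, 0], [1, 0, 0, 0, 0, 0, 0], [1, 0, 0, 0, 0, 0, 0], [1, 0, 0, 0, 0, 0, 0], [1, 0, 0, 0, 0, 0, 0], [1, 0, 0, 0, 0, 0, 0], [1, 0, 0, 0, 0, 0, 0], [1, 0, 0, 0, 0, 0, 0]])

```text
time: 20.55
tool_pos: [0.498, 0.3587, 0.0873]
tool_rot: [0.3, 0.086, 0.702, -0.641]
contact_force: [-6.0, -2.8, 6.0]
gripper_width: 0.157
```

```bash
python3 -c "
from h import *
q=np.load('div.npy');M=R.from_euler('ZY',[q[3],-q[4]]).as_matrix()
s,Mt=cur();print('tcp in div',M.T@(s['tool_pos']-q[:3]))
plan(q[:3]+M@[0,0,.032],-M[:,1],-M[:,2])"
```

```text
tcp in div [-1.48448268e-05 -3.50155460e-04  3.22925280e-02]
t 20.55 at [0.498  0.3587 0.0873] shift [-0.   0.3 -0.4] len 0.5 F [-6.  -2.8  6. ] w 0.157
   rot 1 [-0.3 -0.5 -0. ]
   rot -1 [ 1.000e-01  1.795e+02 -5.000e-01]
```

apply_moves(moves=[[1, 0, -8, 0, 0, 0, 0], [1, 0, -15, 0, 0, 0, 0], [1, 0, -25, 0, 0, 0, 0], [1, 0, -25, 0, 0, 0, 0], [1, 0, -25, 0, 0, 0, 0], [1, 0, -25, 0, 0, 0, 0], [1, 0, 0, 0, 0, 0, -8], [1, 0, 0, 0, 0, 0, -8], [1, 0, 0, 0, 0, 0, -8], [1, 0, 0, 0, 0, 0, -8], [1, 0, 0, 0, 0, 8, 0], [1, 0, 0, 0, 0, 8, 0], [1, 0, 0, 0, 0, 0, 0]])

```text
time: 21.85
tool_pos: [0.4355, 0.3378, 0.1898]
tool_rot: [-0.012, 0.013, -0.707, 0.707]
contact_force: [-0.9, -0.5, -2.9]
gripper_width: 0.157
```

```bash
python3 -c "
from e import *
plan(B(0,0,.165),-Y)"
```

```text
t 21.85 at [0.4355 0.3378 0.1898] shift [-121.8   19.9  317.3] len 340.5 F [-0.9 -0.5 -2.9] w 0.157
   rot 1 [-0.1 -0.5  0.1]
   rot -1 [-2.000e-01  1.795e+02 -1.000e-01]
```

apply_moves(moves=[[1, -5, 0, 13.2, 0, 0, 0], [1, -10.2, 0, 26.4, 0, 0, 0], [1, -10.2, 0, 26.4, 0, 0, 0], [1, -10.2, 0, 26.4, 0, 0, 0], [1, -10.2, 0, 26.4, 0, 0, 0], [1, -10.2, 0, 26.4, 0, 0, 0], [1, -10.2, 0, 26.4, 0, 0, 0], [1, -10.2, 0, 26.4, 0, 0, 0], [1, -10.2, 0, 26.4, 0, 0, 0], [1, -10.2, 0, 26.4, 0, 0, 0], [1, -10.2, 0, 26.4, 0, 0, 0], [1, -10.2, 0, 26.4, 0, 0, 0], [1, -5, 25, 13.2, 0, 0, 0], [1, 0, 20, 0, 0, 0, 0], [1, 0, 0, 0, 0, 0, 0], [1, 0, 0, 0, 0, 0, 0]])

```text
time: 23.45
tool_pos: [0.5689, 0.0257, 0.1458]
tool_rot: [0.013, -0.013, 0.707, -0.707]
contact_force: [0.0, -0.4, -1.0]
gripper_width: 0.153
```

```bash
python3 shot.py w5; python3 -c "
from e import *
plan(B(0,0,.077),-Y)"
```

```text
23.45 [0.568924   0.02569664 0.14575936] [ 0.01  -0.015 -0.034  0.    -0.008  0.009]
t 23.5 at [0.5697 0.0259 0.1469] shift [ 1.3 64.9  0.8] len 64.9 F [-0.6  0.2 -2. ] w 0.162
   rot 1 [-0.  -0.4 -0.1]
   rot -1 [ 1.000e-01  1.796e+02 -0.000e+00]
```

View pics/w5.png

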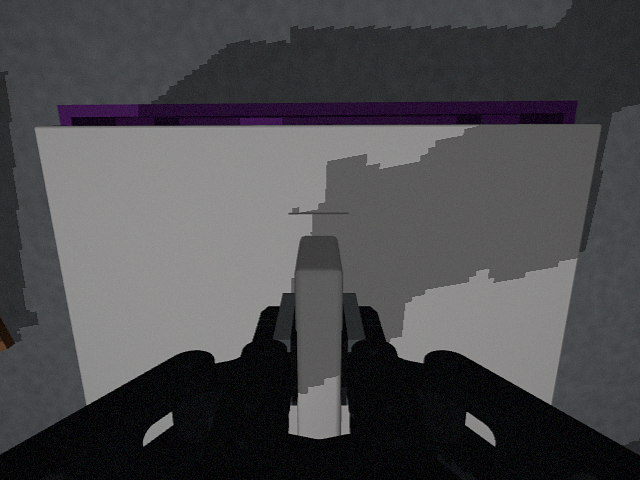

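The plate's far corners are at (36,128) and (601,125). The outer corners of the box's far rim are at (58,106) and (577,101), and the inner corners are near columns 72 and 563.

```bash
python3 -c "
from e import *
st=pickle.load(open('pics/w5.pkl','rb'))
z=st['tool_pos'][2]-.0273
loc=lambda P:((P[:2]-b)@bx,(P[:2]-b)@by)
P=[loc(p) for p in back([(36,128),(601,125)],z,'wrist',st)];Q=[loc(p) for p in back([(58,106),(577,101)],.085,'wrist',st)]
print(np.array(P)*1000,'exp 69,+-99');print(np.array(Q)*1000,'exp 80,+-110')
print(loc(st['tool_pos']))
im=cv2.imread('pics/w5.png');g=cv2.cvtColor(im,cv2.COLOR_BGR2GRAY).astype(int)
for c in (100,300,500): print(c,g[95:135,c].tolist())
for r in (140,200,280,): print(r,g[r,25:80:1].tolist())
for r in (140,240): print(r,g[r,570:612].tolist())
"
```

```text
[[ 69.20458843  98.94394698]
 [ 68.75895515 -99.11679851]] exp 69,+-99
[[  77.78033083  109.92903249]
 [  78.16624868 -109.17355487]] exp 80,+-110
(np.float64(0.00045398540583229286), np.float64(0.0006774782631215488))
100 [77, 70, 73, 70, 65, 62, 64, 65, 70, 57, 32, 39, 33, 35, 41, 45, 34, 39, 44, 42, 39, 42, 8, 10, 16, 9, 6, 13, 8, 6, 21, 103, 118, 138, 144, 142, 143, 141, 139, 144]
300 [49, 46, 47, 46, 47, 47, 51, 47, 31, 20, 20, 24, 30, 26, 19, 19, 23, 28, 34, 25, 9, 4, 11, 26, 25, 24, 23, 18, 31, 23, 91, 119, 134, 145, 142, 142, 145, 142, 144, 142]
500 [52, 51, 51, 49, 46, 51, 29, 23, 28, 26, 25, 27, 19, 30, 22, 17, 22, 25, 17, 7, 22, 28, 25, 13, 26, 14, 30, 26, 25, 58, 90, 89, 89, 92, 90, 92, 88, 87, 86, 91]
140 [71, 70, 72, 70, 70, 71, 69, 72, 73, 71, 68, 95, 131, 142, 141, 140, 143, 138, 139, 141, 141, 137, 141, 141, 142, 144, 140, 140, 143, 139, 140, 142, 142, 141, 140, 142, 137, 141, 141, 138, 145, 140, 140, 144, 140, 142, 140, 143, 145, 141, 143, 143, 137, 141, 142]
200 [68, 65, 70, 68, 71, 69, 72, 72, 73, 72, 73, 75, 72, 74, 71, 71, 73, 70, 67, 71, 65, 70, 63, 127, 142, 145, 142, 143, 142, 143, 143, 142, 142, 142, 141, 140, 142, 140, 145, 142, 144, 139, 144, 142, 142, 140, 141, 142, 141, 142, 146, 141, 143, 144, 142]
280 [77, 72, 73, 74, 75, 73, 74, 74, 72, 74, 73, 72, 76, 74, 72, 69, 73, 76, 74, 71, 71, 75, 71, 74, 74, 72, 75, 75, 72, 75, 77, 79, 77, 80, 80, 78, 78, 71, 128, 147, 147, 141, 141, 141, 144, 143, 143, 142, 145, 143, 141, 145, 141, 142, 142]
140 [88, 83, 88, 85, 90, 88, 87, 89, 89, 85, 90, 83, 87, 90, 85, 89, 85, 85, 88, 89, 89, 88, 88, 88, 86, 86, 85, 91, 75, 53, 43, 50, 46, 48, 43, 45, 72, 75, 71, 75, 72, 75]
240 [90, 91, 85, 86, 87, 87, 90, 92, 90, 90, 83, 54, 42, 45, 45, 45, 48, 70, 77, 79, 75, 72, 78, 73, 77, 80, 80, 79, 79, 76, 81, 79, 78, 77, 75, 73, 81, 73, 73, 72, 73, 72]
```

apply_moves(moves=[[1, 2, 5, 0.5, 0, -0.4, 0], [1, 0, 10, 0, 0, 0, 0], [1, 0, 8, 0, 0, 0, 0], [1, 0, 0, 0, 0, 0, 0], [1, 0, 0, 0, 0, 0, 0]])

```text
time: 24.0
tool_pos: [0.5673, 0.0256, 0.1223]
tool_rot: [0.015, -0.016, 0.707, -0.707]
contact_force: [0.5, -0.4, -2.1]
gripper_width: 0.152
```

```bash
python3 -c "
from e import *
s,M=cur();print((s['tool_pos'][:2]-b)@bx,(s['tool_pos'][:2]-b)@by)
plan(B(-.0015,0,.0725),-Y)"
```

```text
-0.001219876795895757 0.0006627156627695587
t 24.0 at [0.5673 0.0256 0.1223] shift [ 0.2 44.8  0.7] len 44.8 F [ 0.5 -0.4 -2.1] w 0.152
   rot 1 [ 0.  -0.   0.1]
   rot -1 [-1.0e-01  1.8e+02  0.0e+00]
```

apply_moves(moves=[[1, 0, 6, 0, 0, 0, 0], [1, 0, 6, 0, 0, 0, 0], [1, 0, 8, 0, 0, 0, 0], [1, 0, 8, 0, 0, 0, 0], [1, 0, 6, 0, 0, 0, 0], [1, 0, 4, 0, 0, 0, 0], [1, 0, 3, 0, 0, 0, 0], [1, 0, 0, 0, 0, 0, 0]])

```text
time: 24.8
tool_pos: [0.5673, 0.0255, 0.0814]
tool_rot: [0.015, -0.015, 0.707, -0.707]
contact_force: [0.0, -0.5, -2.4]
gripper_width: 0.157
```

apply_moves(moves=[[1, 0, 2, 0, 0, 0, 0], [1, 0, 1, 0, 0, 0, 0], [1, 0, 1, 0, 0, 0, 0], [1, 0, 0, 0, 0, 0, 0]])

```text
time: 25.2
tool_pos: [0.5676, 0.0255, 0.0779]
tool_rot: [0.015, -0.015, 0.707, -0.707]
contact_force: [-0.0, 0.1, -2.9]
gripper_width: 0.152
```

apply_moves(moves=[[1, 0, 1, 0, 0, 0, 0], [1, 0, 1, 0, 0, 0, 0], [1, 0, 0, 0, 0, 0, 0]])

```text
time: 25.5
tool_pos: [0.5676, 0.0254, 0.0759]
tool_rot: [-0.015, 0.015, -0.707, 0.707]
contact_force: [-0.1, -0.4, -2.9]
gripper_width: 0.155
```

apply_moves(moves=[[1, 0, 1, 0, 0, 0, 0], [1, 0, 0, 0, 0, 0, 0]])

```text
time: 25.7
tool_pos: [0.5678, 0.0255, 0.0757]
tool_rot: [-0.015, 0.015, -0.707, 0.707]
contact_force: [-2.8, -0.3, 3.5]
gripper_width: 0.156
```

apply_moves(moves=[[-1, 0, 0, 0, 0, 0, 0], [-1, 0, 0, 0, 0, 0, 0], [-1, 0, 0, 0, 0, 0, 0], [-1, 0, 0, 0, 0, 0, 0], [-1, 0, -8, 0, 0, 0, 0], [-1, 0, -25, 0, 0, 0, 0], [-1, 0, -40, 0, 0, 0, 0], [-1, 0, -45, 0, 0, 0, 0], [-1, 0, 0, 0, 0, 0, 0], [-1, 0, 0, 0, 0, 0, 0]])

```text
time: 26.7
tool_pos: [0.5688, 0.0254, 0.1955]
tool_rot: [-0.017, 0.014, -0.707, 0.707]
contact_force: [-0.1, -0.5, -0.2]
gripper_width: 1.0
```

```bash
python3 -c "
from e import *
y=np.radians(-2.5-90)
plan([.6462,-.3035,.1],[np.cos(y),np.sin(y),0])"; python3 shot.py w6
python3 -c "
from plant import manip;import cv2,numpy as np
t=manip.grab_frame('top');cv2.imwrite('pics/top1.png',t)
w=cv2.imread('pics/w6.png');c=cv2.resize(t[195:285,245:365],None,fx=2,fy=2,interpolation=cv2.INTER_CUBIC)
w[300:480,0:240]=c;cv2.imwrite('pics/w6v.png',w)"
```

```text
t 26.7 at [0.5688 0.0254 0.1955] shift [-62.9  96.  331.8] len 351.1 F [-0.1 -0.5 -0.2] w 1.0
   rot 1 [-0.   5.  -0.3]
   rot -1 [  -0.4 -175.     0. ]
26.7 [0.5687517  0.02536647 0.19552081] [-0.002  0.034  0.057  0.001 -0.001  0.   ]
```

View pics/w6v.png

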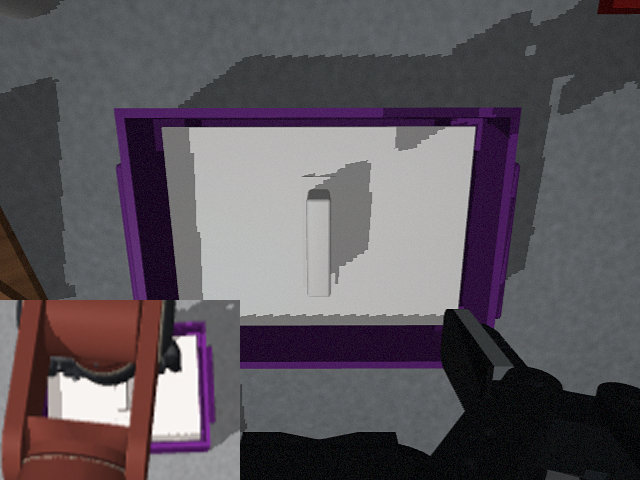

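The divider lies flat on the posts with its grip up (columns 307–330) and even gaps left and right. Next is the spectacle case.

apply_moves(moves=[[-1, -7.9, 0, 41.5, 0, 0, 0], [-1, -7.9, 0, 41.5, 0, 0, 0], [-1, -7.9, 0, 41.5, 0, 0, 0], [-1, -7.9, 0, 41.5, 0, 0, 0], [-1, -7.9, 0, 41.5, 0, 0, 0], [-1, -7.9, 0, 41.5, 0, 0, 0], [-1, -7.9, 0, 41.5, 0, 0, 0], [-1, -7.6, 0, 41.5, 0, 5, 0], [-1, 0, 30, 0, 0, 0, 0], [-1, 0, 30, 0, 0, 0, 0], [-1, 0, 15, 0, 0, 0, 0], [-1, 0, 0, 0, 0, 0, 0], [-1, 0, 0, 0, 0, 0, 0]])

```text
time: 28.1
tool_pos: [0.6446, -0.3032, 0.1177]
tool_rot: [-0.016, 0.015, 0.707, -0.707]
contact_force: [0.4, 0.6, 0.5]
gripper_width: 1.002
```

```bash
python3 -c "
from e import *
st=pickle.load(open('pics/w6.pkl','rb'))
loc=lambda P:((P[:2]-b)@bx,(P[:2]-b)@by)
print(np.array([loc(p) for p in back([(162,127),(476,126)],.05,'wrist',st)])*1000)
print(np.array([loc(p) for p in back([(319,297)],.09,'wrist',st)])*1000)
y=np.radians(-2.5-90)
plan([.6462,-.3035,.026],[np.cos(y),np.sin(y),0])"; python3 shot.py w7
```

```text
[[ 68.15224926  97.99142345]
 [ 68.48477324 -98.7636491 ]]
[[-29.75224795  -0.25704533]]
t 28.1 at [ 0.6446 -0.3032  0.1177] shift [-1.7 91.7  0.3] len 91.7 F [0.4 0.6 0.5] w 1.002
   rot 1 [ 0. -0.  0.]
   rot -1 [-1.0e-01  1.8e+02  0.0e+00]
28.1 [ 0.64459337 -0.30315819  0.11766108] [-0.001 -0.03  -0.034 -0.001 -0.003 -0.001]
```

View pics/w7.png

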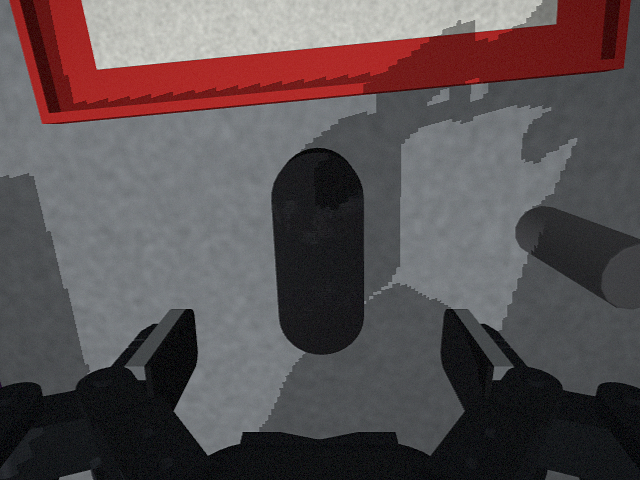

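```bash
python3 -c "
from e import *
st=pickle.load(open('pics/w7.pkl','rb'))
P=back([(318,152),(320,353),(272,230),(364,230)],.038,'wrist',st);print(P.round(4))
y=np.radians(-2.5-90)
plan([.6462,-.3035,.026],[np.cos(y),np.sin(y),0])"
```

```text
[[ 0.7007 -0.3057  0.038 ]
 [ 0.5918 -0.3019  0.038 ]
 [ 0.6631 -0.2807  0.038 ]
 [ 0.661  -0.3272  0.038 ]]
t 28.15 at [ 0.6453 -0.3035  0.1192] shift [-0.7 93.2 -0.1] len 93.2 F [0.1 0.1 0.7] w 0.999
   rot 1 [-0.  -0.  -0.1]
   rot -1 [ 1.0e-01  1.8e+02 -1.0e-01]
```

The spectacle case is centred between the jaws (columns 272–364, rows 150–353) and measures 109 × 46 mm, as it should.

apply_moves(moves=[[-1, 0, 30, 0, 0, 0, 0], [-1, 0, 25, 0, 0, 0, 0], [-1, 0, 18, 0, 0, 0, 0], [-1, 0, 12, 0, 0, 0, 0], [-1, 0, 5, 0, 0, 0, 0], [-1, 0, 0, 0, 0, 0, 0], [1, 0, 0, 0, 0, 0, 0], [1, 0, 0, 0, 0, 0, 0], [1, 0, 0, 0, 0, 0, 0], [1, 0, 0, 0, 0, 0, 0], [1, 0, 0, 0, 0, 0, 0], [1, 0, 0, 0, 0, 0, 0], [1, 0, 0, 0, 0, 0, 0]])

```text
time: 29.45
tool_pos: [0.6456, -0.3041, 0.0295]
tool_rot: [0.015, -0.016, -0.706, 0.707]
contact_force: [-0.2, 0.4, 5.6]
gripper_width: 0.525
```

```bash
python3 -c "
from e import *
plan(B(0,-.055,.16),-Y)"
```

```text
t 29.45 at [ 0.6456 -0.3041  0.0295] shift [  86.5 -136.  -270.4] len 314.8 F [-0.2  0.4  5.6] w 0.525
   rot 1 [-0.1 -5.  -0.1]
   rot -1 [ 2.00e-01  1.75e+02 -1.00e-01]
```

apply_moves(moves=[[1, 0, -15, 0, 0, 0, 0], [1, 0, -30, 0, 0, 0, 0], [1, 0, -35, 0, 0, 0, 0], [1, 0, -35, 0, 0, -5, 0], [1, 0, -21, 0, 0, 0, 0], [1, 0, 0, 0, 0, 0, 0], [1, 0, 0, 0, 0, 0, 0]])

```text
time: 30.15
tool_pos: [0.6442, -0.3033, 0.1634]
tool_rot: [0.015, -0.015, 0.707, -0.707]
contact_force: [-0.2, -0.4, -2.9]
gripper_width: 0.531
```

```bash
python3 -c "
from e import *
plan(B(0,-.056,.16),-Y)"
```

```text
t 30.15 at [ 0.6442 -0.3033  0.1634] shift [  61.6   -1.4 -275.2] len 282.0 F [-0.2 -0.4 -2.9] w 0.531
   rot 1 [ 0.  -0.1  0. ]
   rot -1 [-1.000e-01  1.799e+02  0.000e+00]
```

apply_moves(moves=[[1, 3, 0, -13, 0, 0, 0], [1, 6, 0, -26, 0, 0, 0], [1, 6, 0, -26, 0, 0, 0], [1, 6, 0, -26, 0, 0, 0], [1, 6, 0, -26, 0, 0, 0], [1, 6, 0, -26, 0, 0, 0], [1, 6, 0, -26, 0, 0, 0], [1, 6, 0, -26, 0, 0, 0], [1, 6, 0, -26, 0, 0, 0], [1, 6, 0, -26, 0, 0, 0], [1, 4.6, 0, -20, 0, 0, 0], [1, 0, 0, -8.2, 0, 0, 0], [1, 0, 25, 0, 0, 0, 0], [1, 0, 20, 0, 0, 0, 0], [1, 0, 0, 0, 0, 0, 0], [1, 0, 0, 0, 0, 0, 0]])

```text
time: 31.75
tool_pos: [0.5706, -0.0312, 0.1178]
tool_rot: [0.014, -0.016, 0.707, -0.707]
contact_force: [-0.8, 0.1, -0.9]
gripper_width: 0.529
```

```bash
python3 -c "
from e import *
plan(B(-.001,-.056,.0765),-Y)"; python3 shot.py w8
```

```text
t 31.75 at [ 0.5706 -0.0312  0.1178] shift [ 0.5 36.3 -0.3] len 36.3 F [-0.8  0.1 -0.9] w 0.529
   rot 1 [ 0.  -0.1  0.1]
   rot -1 [ -0.2 179.9   0. ]
31.75 [ 0.5705805  -0.03123591  0.11783522] [-0.004 -0.022 -0.033 -0.    -0.003 -0.   ]
```

View pics/w8.png

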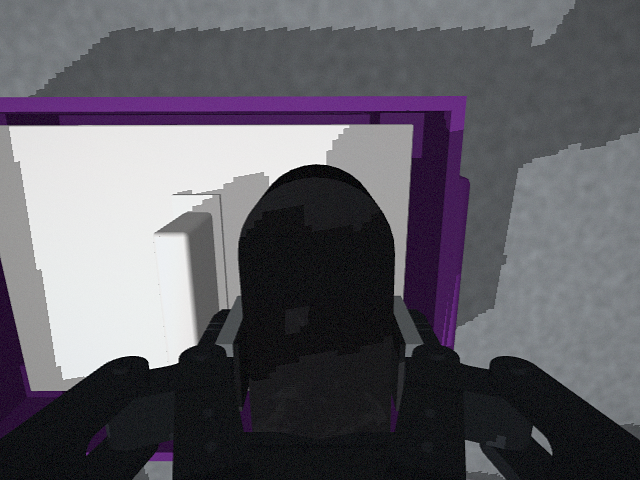

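The case hangs between the grip (columns 155–212) and the right wall (column ~430), clear of both. I'll lower it gently.

apply_moves(moves=[[1, 0, 10, 0, 0, 0, 0], [1, 0, 10, 0, 0, 0, 0], [1, 0, 7, 0, 0, 0, 0], [1, 0, 4, 0, 0, 0, 0], [1, 0, 2, 0, 0, 0, 0], [1, 0, 1, 0, 0, 0, 0], [1, 0, 0, 0, 0, 0, 0]])

```text
time: 32.5
tool_pos: [0.5714, -0.0313, 0.085]
tool_rot: [-0.015, 0.015, -0.707, 0.707]
contact_force: [0.0, -0.3, -1.5]
gripper_width: 0.525
```

apply_moves(moves=[[1, 0, 1, 0, 0, 0, 0], [1, 0, 0, 0, 0, 0, 0]])

```text
time: 32.7
tool_pos: [0.5715, -0.0312, 0.0841]
tool_rot: [-0.015, 0.015, -0.707, 0.707]
contact_force: [-0.0, -0.0, -1.3]
gripper_width: 0.525
```

apply_moves(moves=[[1, 0, 1, 0, 0, 0, 0], [1, 0, 1, 0, 0, 0, 0], [1, 0, 1, 0, 0, 0, 0], [1, 0, 0, 0, 0, 0, 0]])

```text
time: 33.1
tool_pos: [0.5712, -0.0312, 0.0806]
tool_rot: [0.015, -0.015, 0.707, -0.707]
contact_force: [-0.6, -0.6, -0.4]
gripper_width: 0.529
```

apply_moves(moves=[[1, 0, 1, 0, 0, 0, 0], [1, 0, 0.5, 0, 0, 0, 0], [1, 0, 0, 0, 0, 0, 0]])

```text
time: 33.4
tool_pos: [0.5714, -0.0312, 0.0795]
tool_rot: [-0.015, 0.015, -0.707, 0.707]
contact_force: [-0.6, 1.8, 0.2]
gripper_width: 0.531
```

apply_moves(moves=[[-0.25, 0, 0, 0, 0, 0, 0], [-0.25, 0, 0, 0, 0, 0, 0], [-0.25, 0, 0, 0, 0, 0, 0], [-0.25, 0, 0, 0, 0, 0, 0]])

```text
time: 33.8
tool_pos: [0.5714, -0.0312, 0.0795]
tool_rot: [-0.015, 0.015, -0.707, 0.707]
contact_force: [0.0, -0.1, -0.5]
gripper_width: 0.626
```

Released cleanly with no residual force. I'll rise straight up, then move clear of the top camera's view.

apply_moves(moves=[[-0.25, 0, -5, 0, 0, 0, 0], [-0.25, 0, -10, 0, 0, 0, 0], [-0.25, 0, -20, 0, 0, 0, 0], [-0.25, 0, -35, 0, 0, 0, 0], [-0.25, 0, -40, 0, 0, 0, 0], [-0.25, 0, -40, 0, 0, 0, 0], [-0.25, 0, 0, -40, 0, 0, 0], [-0.25, 0, 0, -40, 0, 0, 0], [-0.25, 0, 0, -40, 0, 0, 0], [-0.25, 0, 0, -40, 0, 0, 0], [-0.25, 0, 0, -40, 0, 0, 0], [-0.25, 0, 0, -40, 0, 0, 0], [-0.25, 0, 0, 0, 0, 0, 0], [-0.25, 0, 0, 0, 0, 0, 0], [-0.25, 0, 0, 0, 0, 0, 0]])

```text
time: 35.3
tool_pos: [0.5612, 0.2078, 0.2299]
tool_rot: [-0.015, 0.015, -0.707, 0.707]
contact_force: [0.1, -0.7, 0.2]
gripper_width: 0.625
```

```bash
python3 -c "
from plant import manip;import cv2,numpy as np
t=manip.grab_frame('top');s=manip.grab_frame('side')
t0=cv2.imread('pics/top0.png')
v=np.zeros((600,800,3),np.uint8)
v[:300,:400]=cv2.resize(t,(400,300));v[:300,400:]=cv2.resize(s,(400,300))
v[300:,:400]=cv2.resize(t[195:285,245:365],(400,300),interpolation=cv2.INTER_CUBIC)
v[300:,400:]=cv2.resize(s[190:280,250:370],(400,300),interpolation=cv2.INTER_CUBIC)
cv2.imwrite('pics/fin.png',v);print(manip.state()['time'],manip.state()['contact_force'])"
```

```text
35.4 [0.23484603 0.47126938 0.64299534]
```

View pics/fin.png

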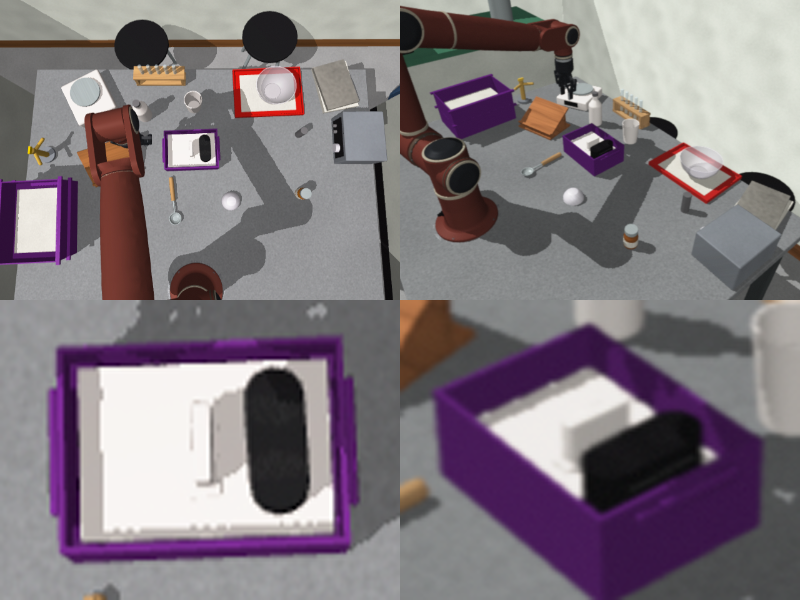

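The final views show the divider level in the box with its grip up and the spectacle case flat beside it. The bystanders stand where they were, and the arm is clear.

```bash
python3 -c "
from plant import manip;print(manip.job_done())"
```

```text
the job is handed in; nothing more can be done
None
```

The kit box is packed in the order asked, and I handed the job in at about 35 s of the 72 s allowed.

- **Floor layer:** The wooden case and the lidded tub stand upright on the floor, each lowered until the force reading showed light contact and then let go. The top view confirmed both upright before the divider went over them.
- **Divider:** It lies flat on the corner posts with its grip up. A wrist picture put its edges within about 1 mm of the expected position.
- **Spectacle case:** It lies flat on the divider, between the grip and the wall. The last top and side pictures show it clear of both.

The highest force reading I saw was under 10 N. By eye, the bystanders are where they started, and the arm is clear and touching nothing.

Two readings differed from plan. The box rim measured about 2 mm off in x in one wrist picture, so I shifted the divider 1.5 mm before lowering it. The divider also touched down about 2 mm lower than calculated, within the calibration error. No check failed.

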